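# Secure the sharps tub behind its snap-hook bar

## Task

Secure the round lidded sharps tub for transport: push it into the open holder, all the way back, then swing the holder's retaining bar across in front of it and press until the snap hook at the bar's end passes over the eye and its sprung gate snaps shut. Do not knock over the tub or anything else on the trolley.

Things in the scene. Friction and masses are not known exactly. Their poses are not given: they have to be found in the camera images.
- tub: Loose round sharps tub, white with a flat white lid and a small round red cap in the lid's middle; 96 mm across (lid 100 mm), 94 mm tall, 0.25 to 0.5 kg, too wide for most grippers, slides on the trolley top. Origin: centre of its underside, z up; its turn about z does not matter. It starts in front of the holder's mouth.
- holder: Fixed aluminium U of three walls 70 mm tall, 5 mm thick, open at its front. Origin: on the trolley top, midway across the mouth, under the closed bar. x points into the holder (away from the robot, within 0.3 rad), y left, z up. Inside: y from -65 to 65 mm; side walls from x = 30 to 135; back wall's face at x = 135. Posts: bar pivot at (0, 90), 85 mm tall; eye post at (43, -87), 100 mm tall.
- tub_home (a point): On the trolley top inside the holder, at holder x = 85, y = 0 mm: where the tub's origin is when it is fully back against the rear wall (it has 15 mm of sideways play).
- bar_pivot (a point): Upright hinge axis of the bar at its mid height: holder x = 0, y = 90, z = 65 mm. The bar is level, steel, 12 mm thick, 14 mm high (58 to 72 mm above the trolley top), straight to 140 mm from the pivot, with a C-shaped snap hook from 140 to 203 mm out.
- bar (a joint): Bar angle, rad. 0: closed at its stop, along the holder's -y across the mouth. At angle a it points from the pivot along (-sin a, -cos a) in holder x, y (1.57: towards the robot). Starts at 1.6 to 2.1; slight friction (0.06 N m), stays where left. Closing, the gate meets the eye at about 0.19 and lets it in at about 0.035; then the bar has play from 0 to 0.12. Takes under 12 N at 110 mm.
- gate (a joint): Angle of the snap hook's sprung gate, rad: 0 shut (it lies across the hook's mouth), up to about 1.1 as the eye presses it inward; it springs back to 0 by itself. The gate is a dark steel flap 32 mm long, hinged 158 mm from the bar's pivot on the side of the bar that faces the holder when the bar is closed.
- bar_mid (a point): On the bar's centre line 110 mm from the pivot, mid height: a good place to push. Its y axis points back to the pivot, its x axis in the closing direction; push on the opposite (outer) face, 6 mm from this point.
- eye_mid (a point): Mid height of the upright rod of the fixed eye, an upright steel loop of 8 mm rod, 60 mm tall, on the right front post; in the holder's frame x = -12, y = -93, z = 65 mm.
- spray: Bystander: white spray bottle, 76 mm across, 225 mm tall, standing to the left of the holder. Origin: centre of its underside, z up. Must not be knocked over.
- pump: Bystander: clear pump bottle with a blue band, 68 mm across, 205 mm tall, standing to the right of the holder. Origin: centre of its underside, z up. Must not be knocked over.
- jar: Bystander: small lidded specimen jar, 52 mm across, 70 mm tall, close to the holder's left wall. Origin: centre of its underside, z up. Must not be knocked over.
Mind the look-alikes: they are no part of the job. What is shaped like the tub but blue or orange is not meant.

How it is judged:
On the way, in this order (a step that is already met when the one before it is completed fails the run):
1. the tub is home in the holder, within 20 mm of the back wall (x of tub in the frame of holder above 0.065 m and angle between tub's own z axis and vertical below 0.15 rad), for 0.1 s.
2. the eye presses the snap hook's gate open as the bar closes (value of joint gate above 0.4 rad and value of joint bar below 0.2 rad).
At the end, for the whole second after the job is handed in: The tub stands upright and still in the holder with its centre 65 mm or more behind the bar's line (within 20 mm of the back wall), the bar is closed (bar angle under 0.15 rad, the eye caught inside the hook) and the gate has sprung shut (under 0.1 rad) (x of tub in the frame of holder between 0.065 and 0.1 m and y of tub in the frame of holder between -0.025 and 0.025 m and angle between tub's own z axis and vertical below 0.1 rad and linear speed of tub below 0.02 m/s and value of joint bar below 0.15 rad and value of joint gate below 0.1 rad); the robot touches nothing.
It fails at once if the tub is tipped over (angle between tub's own z axis and vertical above 0.6 rad).
It fails at once if the spray bottle, pump bottle or jar is knocked over (angle between any of spray, pump, jar's own z axis and vertical above 0.6 rad).
It also fails if it takes over 59 s, if anything falls off the work surface, if the arm or the gripper's body presses on something with over 40 N, if the wrist force passes 120 N, or if a joint passes its speed limit or range.

## Robot

A 6-joint arm with a two-finger parallel gripper is mounted at the origin on the work surface. World frame = base frame: x ahead of the robot, y to its left, z up, the work surface at z = 0. Lengths are in m, angles in rad, forces in N, time in s.
With the tool pointing down it reaches from about 0.35 to 0.725 m from the base axis. Payload 6 kg.
Tool frame: the origin (TCP) lies between the finger pads; the fingertips stand 14 mm ahead of it and the grasp point (between the pads) lies 5 mm behind it; y points along the fingers, z is the direction in which the jaws open and shut, and the axes are right-handed (so a half turn about y gives the same grasp; the last joint's range is limited). The gripper opens to 85 mm and grips with 20 to 120 N. Pads are 22 mm wide; open, the fingers measure 114 mm over their backs; the gripper's body (76 mm by 85 mm) begins 54 mm behind the grasp point. The pads swing forward as they close: fully open they stand 13 mm farther back than shut.
Start: joints at [1.466, 0.04, 0.085, 0, -1.615, -0.334], TCP at [0.255, 0.543, 0.245] pointing down, gripper open.
Joint ranges: [-2.56, 2.56], [-1.29, 2.01], [-1.08, 1.49], [-3.29, 1.98], [-2.81, -0.18], [-2.99, 2.99]. Speed limits (rad/s): [2.57, 2.57, 3.01, 3.14, 3.14, 3.14].

## Interface

Orientations are given as a unit quaternion [x, y, z, w].
In Python, from station import ctrl, eoat, imaging, readout gives the robot as it stands. The module is installed in compiled form; this text tells all that it offers. Calls block until the motion is done:
- ctrl.move_pose(position, orientation): joint-space move of the TCP to a pose.
- ctrl.move_l(position, rotation=None, v=0.15, guard=None): straight line of the TCP; rotation=None keeps the orientation; v is the mean speed in m/s. With guard (N) it stops when the force on the tool has changed by that much, and returns True; else False.
- ctrl.set_joints(angles): joint-space move.
- eoat.open_jaws() and eoat.close_gripper(): open the fingers fully, or close them until they stop; the grip force is fixed at half the most.
- ctrl.wait(seconds).
- ctrl.inverse_kinematics(position, orientation): joint angles nearest the present ones, or None.
- imaging.capture(name): name is "side" or "top" or "wrist"; returns a dict with "image" (400x640x3 uint8, red, green, blue), "mtx" (3x3 intrinsics, pixels), "origin" and "orientation" of the camera in the world. Camera axes: x right, y up, looking along -z (the intrinsics and any distortion apply to the point x, -y, -z); pixel columns grow to the right and rows downward; lengths in m; the calibration is good to about 2 mm. A picture is of the moment at which its call begins. There is no depth.
A pose or a line that the arm cannot do raises ctrl.PlanningError and nothing moves.
- ctrl.hand_in(): hands the job in, once; it reports no verdict.
Trained networks look in a picture, given as the dict that the camera call returned (one of the last four; its "shot" number tells which), for a name from the list of things; names that differ only in an ending like _2 or _b are one class to them, and where a whole thing is asked for, a point or a joint stands for the part that bears it (a point fixed in the world has none). Each returns a list of dicts, best first, with "conf" (0 to 1); they miss things now and then, are a little off and sometimes report something else, mostly with a low value. They report only what shows in the picture. A call takes as long as a camera call. They do not tell look-alikes from the thing itself.
- imaging.trace(label, picture): "mask" (400x640 bool, what is visible of it).
- imaging.landmark_of(label, picture): "xyz" ([x, y, z] in m, in the coordinates of the camera as it stood for that picture, good to about 4 mm: a listed point, or the origin of a listed thing).
Readings, each from a call of its own:
- readout.current_time(): time.
- readout.current_joint_pos(): joint angles.
- readout.current_joint_vel(): joint speeds.
- readout.current_joint_efforts(): joint torques, N m.
- readout.current_tcp_pos(): TCP position.
- readout.current_tcp_rot(): TCP orientation.
- readout.current_force(): force on the tool from outside, world axes, zero at the start.
- readout.current_ft_torque(): the same for the moment, N m.
- readout.current_width(): finger opening in m.
Only numpy, scipy, OpenCV 4.12 (cv2) and the standard library are available. Lean on these libraries where they do the work, as an engineer would, in place of code of your own. Each camera call takes 0.05 s, during which the arm holds its last target.

## Working session

There is one attempt and no reset: what is moved stays moved. The work goes in short steps, each a Python script; the robot and the scene stay as the last script left them, time stands still between calls to the robot, and variables do not carry over. Pictures are saved under pics/ and viewed, and the job is handed in when it is done.

```bash
mkdir -p pics; ls; cat > h.py <<'E'
import numpy as np, cv2
from scipy.spatial.transform import Rotation as R
from station import ctrl, eoat, imaging, readout
def save(p,n): cv2.imwrite(f'pics/{n}.png',p['image'][:,:,::-1])
def tow(p,x): return R.from_quat(p['orientation']).apply(x)+np.array(p['origin'])
def proj(p,w):
    c=R.from_quat(p['orientation']).inv().apply(np.array(w)-np.array(p['origin']))
    q=np.array(p['mtx'])@np.array([c[0],-c[1],-c[2]]); return q[:2]/q[2]
def ray(p,uv,z):
    d=np.linalg.inv(np.array(p['mtx']))@np.array([uv[0],uv[1],1.])
    d=R.from_quat(p['orientation']).apply([d[0],-d[1],-d[2]]); o=np.array(p['origin'])
    return o+d*(z-o[2])/d[2]
E
python3 - <<'E'
from h import *
for c in ['top','side']:
    p=imaging.capture(c); save(p,c+'0'); print(c,p['origin'],p['orientation'],p.keys())
    for n in ['tub','holder','tub_home','bar_pivot','bar_mid','eye_mid','spray','pump','jar']:
        for d in imaging.landmark_of(n,p)[:3]: 
            w=tow(p,d['xyz']); print(n,round(d['conf'],2),w.round(4),proj(p,w).round())
print(readout.current_tcp_pos(),readout.current_tcp_rot(),readout.current_time(),readout.current_width())
E
```

```text
pics
top [0.35347585 0.0017708  1.19408875] [-0.04713831  0.05216398  0.71198428 -0.69866679] dict_keys(['image', 'mtx', 'origin', 'orientation', 'shot'])
tub 0.94 [ 0.3977 -0.2428  0.0022] [404. 249.]
tub 0.88 [0.4432 0.2073 0.0009] [234. 236.]
tub 0.81 [ 0.3462 -0.1029  0.0019] [352. 270.]
bar_pivot 0.7 [0.6053 0.0628 0.0698] [286. 169.]
bar_mid 0.91 [0.5002 0.0454 0.065 ] [294. 210.]
eye_mid 0.54 [ 0.6246 -0.1178  0.067 ] [356. 161.]
spray 0.6 [ 0.6687  0.3939 -0.0011] [166. 154.]
spray 0.29 [ 0.6238 -0.4224  0.0013] [466. 165.]
pump 0.87 [ 0.6252 -0.4217 -0.0011] [465. 165.]
jar 0.65 [ 0.6903  0.1632 -0.0022] [251. 145.]
side [-0.04950292 -0.89960159  1.00520739] [ 0.39266419 -0.11065476 -0.26504792  0.87368184] dict_keys(['image', 'mtx', 'origin', 'orientation', 'shot'])
tub 0.77 [ 0.5565 -0.0534  0.0013] [343. 222.]
tub 0.69 [ 0.3947 -0.2429 -0.0011] [333. 291.]
tub 0.66 [ 0.3431 -0.0976  0.0053] [286. 262.]
tub_home 0.56 [ 7.018e-01 -1.080e-02 -1.000e-04] [374. 195.]
bar_pivot 0.58 [0.6041 0.0613 0.0641] [334. 178.]
bar_mid 0.65 [0.4938 0.0508 0.064 ] [304. 193.]
eye_mid 0.45 [ 0.6194 -0.1155  0.0621] [375. 210.]
spray 0.74 [ 0.6658  0.3979 -0.0026] [295. 136.]
pump 0.62 [ 0.6253 -0.4228  0.0014] [453. 297.]
jar 0.64 [6.840e-01 1.664e-01 6.000e-04] [336. 167.]
[0.25488498 0.54314368 0.24524648] [-0.15390516 -0.69011318  0.69019637  0.15390246] 1.0 0.0850799415147836
```

View pics/top0.png

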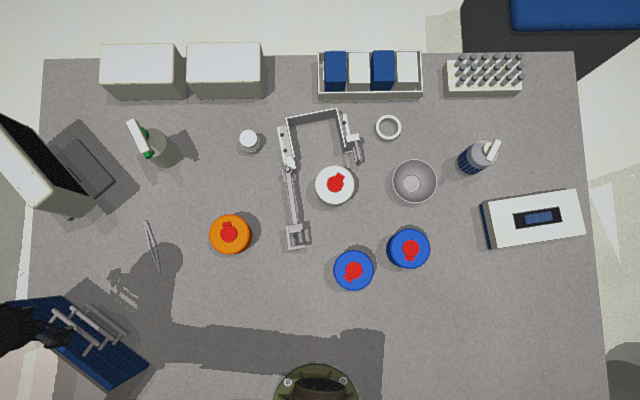

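View pics/side0.png

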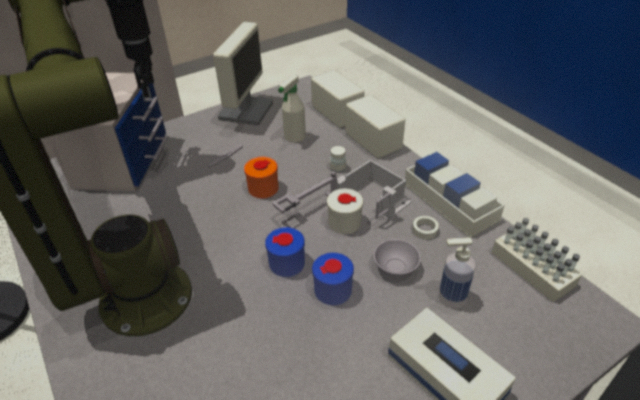

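```bash
cat >> h.py <<'E'
from scipy.optimize import least_squares
def rot(yaw,tilt=0,flip=1):
    """push dir yaw (world); tilt: tips lead; jaw axis perpendicular to push dir"""
    f=np.array([np.cos(yaw),np.sin(yaw),0]); l=np.array([-np.sin(yaw),np.cos(yaw),0])
    y=np.sin(tilt)*f-np.cos(tilt)*np.array([0,0,1]); z=flip*l; x=np.cross(y,z)
    return R.from_matrix(np.stack([x,y,z],1)).as_quat()
H={'bar_pivot':(0,.09,.065),'eye_mid':(-.012,-.093,.065),'tub_home':(.085,0,0),'holder':(0,0,0)}
def fit_holder(obs):
    def f(q):
        c,s=np.cos(q[2]),np.sin(q[2]); r=[]
        for p,n,w in obs:
            h=H[n]; W=np.array([q[0]+c*h[0]-s*h[1],q[1]+s*h[0]+c*h[1],h[2]])
            r+=list(proj(p,W)-proj(p,w))
        return r
    s=least_squares(f,[.62,-.027,.16],loss='soft_l1'); return s.x,np.array(s.fun).round(1)
E
python3 - <<'E'
from h import *
print(R.from_quat(readout.current_tcp_rot()).as_matrix().round(2))
obs=[]
for k in range(2):
  for c in ['top','side']:
    p=imaging.capture(c)
    for n in H:
        for d in imaging.landmark_of(n,p)[:1]:
            if d['conf']>.35: obs.append((p,n,tow(p,d['xyz'])))
print([(o[1],o[2].round(3)) for o in obs])
q,f=fit_holder(obs); print(q,f)
yaw=q[2]
for fl in (1,-1):
  for (hx,hy,z,t) in [(-.13,-.016,.25,.5),(-.13,-.016,.045,.5),(.052,0,.045,.5)]:
    c,s=np.cos(yaw),np.sin(yaw); W=[q[0]+c*hx-s*hy,q[1]+s*hx+c*hy,z]
    j=ctrl.inverse_kinematics(W,rot(yaw,t,fl)); print(fl,W,None if j is None else np.round(j,2))
  for a in (1.65,.8,0):
    th=yaw-a+0.0
    # bar pushes direction: holder (cos a,-sin a)
    j=ctrl.inverse_kinematics([.55,.05,.06],rot(yaw-a,0,fl)); print(a,None if j is None else np.round(j,2))
E
```

```text
[[-0.91 -0.   -0.42]
 [ 0.42 -0.   -0.91]
 [-0.   -1.    0.  ]]
[('bar_pivot', array([0.602, 0.057, 0.068])), ('eye_mid', array([ 0.621, -0.12 ,  0.068])), ('bar_pivot', array([0.604, 0.06 , 0.067])), ('eye_mid', array([ 0.618, -0.118,  0.063])), ('tub_home', array([ 0.702, -0.012, -0.002])), ('bar_pivot', array([0.603, 0.058, 0.066])), ('eye_mid', array([ 0.624, -0.119,  0.065])), ('bar_pivot', array([0.602, 0.06 , 0.064])), ('eye_mid', array([ 0.618, -0.117,  0.061])), ('tub_home', array([ 0.699, -0.013, -0.002]))]
[ 0.61686718 -0.02765925  0.15797993] [-1.6  0.1  0.4  0.6 -0.6  0.5  1.3 -0.1  0.2  0.1 -1.2  0.1  0.8  1.5
 -0.2 -0.5  1.5 -0.6  0.9 -0.4]
1 [np.float64(0.49100323030696136), np.float64(-0.0639120768995274), 0.25] [ 0.34 -0.71 -0.59  0.09 -1.2  -1.77]
1 [np.float64(0.49100323030696136), np.float64(-0.0639120768995274), 0.045] [ 0.34 -0.68 -0.96  0.12 -0.81 -1.81]
1 [np.float64(0.6682196253328007), np.float64(-0.019478425979918244), 0.045] [ 0.3  -0.09 -0.53  0.12 -0.64 -1.79]
1.65 [ 0.45 -0.03 -0.32  0.   -1.27  2.77]
0.8 [ 0.45 -0.03 -0.32  0.   -1.27 -2.67]
0 [ 0.45 -0.03 -0.32  0.   -1.27 -1.87]
-1 [np.float64(0.49100323030696136), np.float64(-0.0639120768995274), 0.25] [ 0.34 -0.71 -0.59  0.09 -1.2   1.37]
-1 [np.float64(0.49100323030696136), np.float64(-0.0639120768995274), 0.045] [ 0.34 -0.68 -0.96  0.12 -0.81  1.33]
-1 [np.float64(0.6682196253328007), np.float64(-0.019478425979918244), 0.045] [ 0.3  -0.09 -0.53  0.12 -0.64  1.35]
1.65 [ 0.45 -0.03 -0.32  0.   -1.27 -0.38]
0.8 [ 0.45 -0.03 -0.32  0.   -1.27  0.47]
0 [ 0.45 -0.03 -0.32  0.   -1.27  1.27]
```

```bash
cat >> h.py <<'E'
Q=np.array([0.61686718,-0.02765925,0.15797993])
def hw(hx,hy,z,q=Q):
    c,s=np.cos(q[2]),np.sin(q[2]); return [q[0]+c*hx-s*hy,q[1]+s*hx+c*hy,z]
def wh(w,q=Q):
    c,s=np.cos(q[2]),np.sin(q[2]); d=np.array(w)[:2]-q[:2]; return np.array([c*d[0]+s*d[1],-s*d[0]+c*d[1],w[2]])
E
python3 - <<'E'
from h import *
ctrl.move_pose(hw(-.14,-.014,.26),rot(Q[2],.5,-1))
obs=[]
for c in ['wrist','top','side']:
    p=imaging.capture(c); save(p,c+'1')
    for n in list(H)+['tub','bar_mid']:
        for d in imaging.landmark_of(n,p)[:3]:
            w=tow(p,d['xyz']); print(c,n,round(d['conf'],2),wh(w).round(4),proj(p,w).round())
            if n in H and d['conf']>.3: obs.append((p,n,w))
print(fit_holder(obs),readout.current_time())
E
```

```text
wrist bar_pivot 0.74 [-0.0042  0.0926  0.0654] [237. 153.]
wrist eye_mid 0.59 [-0.0107 -0.0921  0.0637] [378. 158.]
wrist tub 0.92 [-0.136   0.26    0.0039] [128. 256.]
wrist tub 0.61 [-0.064  -0.0245  0.0013] [326. 206.]
wrist bar_mid 0.97 [-0.111   0.0944  0.0664] [231. 235.]
top bar_pivot 0.73 [0.0013 0.087  0.0665] [288. 170.]
top eye_mid 0.52 [-0.011  -0.0901  0.0669] [357. 163.]
top tub_home 0.49 [ 0.1167  0.4059 -0.005 ] [168. 155.]
top tub 0.95 [-0.2513 -0.1763  0.0031] [403. 250.]
top tub 0.92 [-0.1352  0.2605 -0.0039] [234. 236.]
top tub 0.84 [-0.0595 -0.0192  0.0009] [332. 190.]
top bar_mid 0.68 [-0.1024  0.0918  0.0644] [293. 210.]
side bar_pivot 0.92 [0.0008 0.0872 0.0665] [335. 178.]
side eye_mid 0.46 [-0.0129 -0.0863  0.0612] [374. 210.]
side tub_home 0.76 [ 0.0865  0.0055 -0.0002] [374. 195.]
side tub 0.92 [-0.2812 -0.0262  0.0024] [286. 263.]
side tub 0.92 [-1.362e-01  2.621e-01 -2.000e-04] [263. 188.]
side tub 0.82 [-0.059  -0.0148  0.0026] [344. 220.]
(array([ 0.61509741, -0.02569687,  0.18136391]), array([ 4.000e-01, -4.000e-01, -6.000e-01,  1.000e-01, -1.700e+00,
        2.300e+00,  3.000e-01,  2.000e-01,  1.464e+02, -1.380e+01,
       -2.200e+00,  3.000e-01,  1.700e+00, -4.000e-01, -3.000e-01,
        6.000e-01])) 5.3583
```

View pics/wrist1.png

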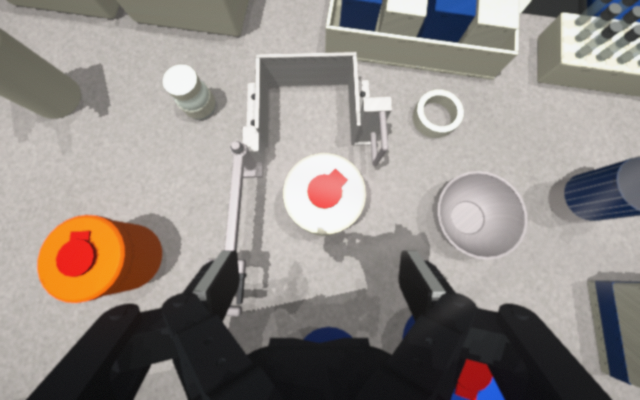

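View pics/side1.png

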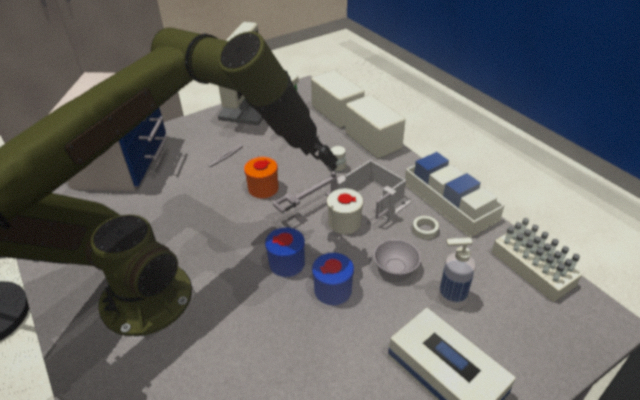

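```bash
python3 - <<'E'
from h import *
p=imaging.capture('wrist'); im=p['image'][:,:,::-1].copy()
for h in [(.135,.065,.07),(.135,-.065,.07),(.03,.065,.07),(.03,-.065,.07),(.14,.07,.07),(.14,-.07,.07),(.03,.07,.07),(.03,-.07,.07)]:
    u=proj(p,hw(*h)); cv2.circle(im,tuple(int(v) for v in (u).round()),1,(0,255,0),-1)
# ellipse fit of white lid top
hsv=cv2.cvtColor(p['image'],cv2.COLOR_RGB2HSV)
for d in imaging.trace('tub',p): 
    m=d['mask']; ys,xs=np.nonzero(m); print(d['conf'],xs.min(),xs.max(),ys.min(),ys.max())
for h in [(-.062,-.018),(-.062,-.022)]:
    pts=[proj(p,hw(h[0]+.05*np.cos(t),h[1]+.05*np.sin(t),.094)) for t in np.linspace(0,6.28,40)]
    pts=np.array(pts); print(h,pts.min(0),pts.max(0)); 
cv2.polylines(im,[pts.round().astype(int).reshape(-1,1,2)],True,(255,0,255),1)
cv2.imwrite('pics/ov.png',cv2.resize(im[30:270,180:480],None,fx=2.5,fy=2.5,interpolation=cv2.INTER_CUBIC))
E
```

```text
0.97 305 349 326 341
0.82 282 364 153 235
0.73 37 161 215 302
0.67 370 387 111 165
0.65 402 503 315 399
(-0.062, -0.018) [278.71522272 150.85192216] [364.44313075 234.44663989]
(-0.062, -0.022) [282.14775104 150.848982  ] [367.87453533 234.44279827]
```

View pics/ov.png

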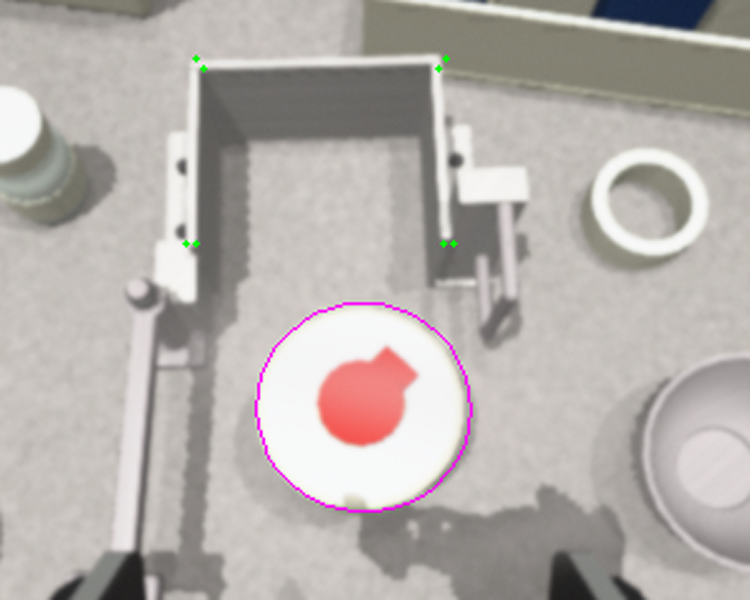

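```bash
python3 - <<'E'
from h import *
r=rot(Q[2],.5,-1)
ctrl.move_l(hw(-.14,-.019,.045),r,v=.2,guard=15)
for x,y in [(-.102,-.019),(-.055,-.001),(-.01,0)]:
    g=ctrl.move_l(hw(x,y,.045),r,v=.08,guard=15); print(g,wh(readout.current_tcp_pos()),readout.current_force())
    if g: break
for c in ['wrist','top','side']:
    p=imaging.capture(c); save(p,c+'2')
    for d in imaging.landmark_of('tub',p)[:4]:
        w=tow(p,d['xyz']); print(c,round(d['conf'],2),wh(w).round(4),proj(p,w).round())
print(readout.current_time())
E
```

```text
False [-0.10214957 -0.01901466  0.04505878] [-0.74503719  0.68790998  0.58620536]
False [-0.05515973 -0.00090292  0.04495848] [ 0.06788801  0.1117861  -0.19781525]
False [-1.02261447e-02 -6.57490022e-05  4.49077803e-02] [-1.58663043 -0.68004617  0.28549731]
wrist 0.75 [ 0.0161 -0.0023  0.0017] [321. 225.]
top 0.91 [ 0.0193  0.0023 -0.0013] [319. 164.]
top 0.65 [-0.2795 -0.0325  0.0024] [352. 270.]
top 0.58 [-0.2499 -0.1767  0.0025] [403. 249.]
side 0.76 [-0.2801 -0.0254  0.0021] [286. 263.]
side 0.73 [-0.2528 -0.1715 -0.0011] [332. 290.]
side 0.67 [-0.1375  0.2624  0.0004] [263. 188.]
side 0.56 [0.0189 0.0059 0.0033] [358. 204.]
9.1
```

View pics/wrist2.png

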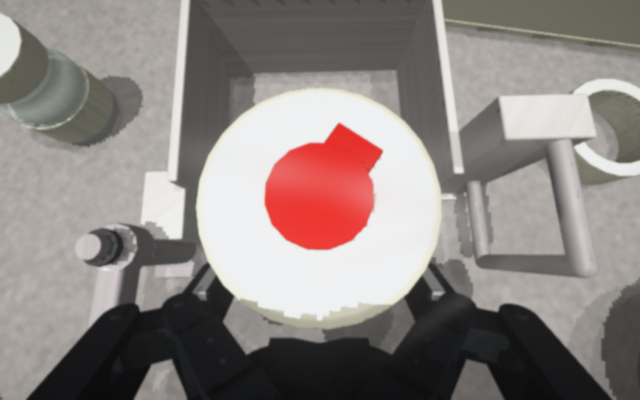

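View pics/side2.png

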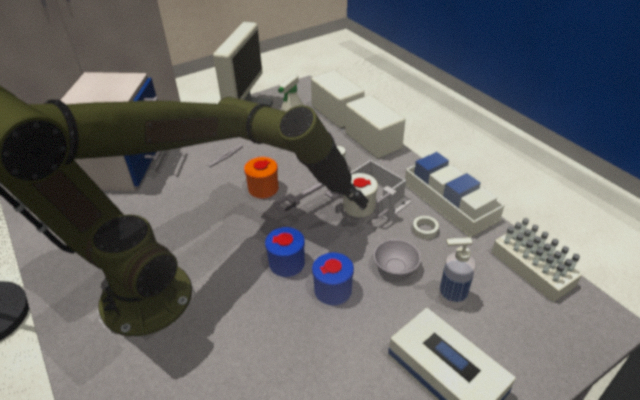

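```bash
python3 - <<'E'
from h import *
r=rot(Q[2],.5,-1)
for x in (.035,.05,.066):
    g=ctrl.move_l(hw(x,0,.045),r,v=.06,guard=12); print(g,wh(readout.current_tcp_pos()),readout.current_force())
    if g: break
for c in ['wrist','top','side']:
    p=imaging.capture(c); save(p,c+'3')
    for d in imaging.landmark_of('tub',p)[:4]:
        w=tow(p,d['xyz']); print(c,round(d['conf'],2),wh(w).round(4),proj(p,w).round())
print(readout.current_time())
E
```

```text
False [3.49208796e-02 2.45183456e-05 4.49047472e-02] [-0.01517816 -0.66900092  0.66196596]
True [ 0.04872501 -0.00014602  0.04343228] [-0.64974985  0.82388634 -0.14339088]
wrist 0.63 [ 0.0726 -0.0005  0.0039] [319. 228.]
top 0.89 [-0.2768 -0.0317  0.0032] [352. 269.]
top 0.83 [-0.2483 -0.1787  0.0044] [404. 249.]
top 0.67 [ 0.0799 -0.0017  0.0015] [316. 142.]
side 0.91 [-0.2532 -0.1731 -0.0005] [332. 290.]
side 0.73 [-0.1378  0.2624  0.0004] [263. 188.]
side 0.67 [0.0802 0.0064 0.0022] [372. 195.]
side 0.65 [-0.2823 -0.0265  0.0026] [286. 263.]
10.6083
```

View pics/wrist3.png

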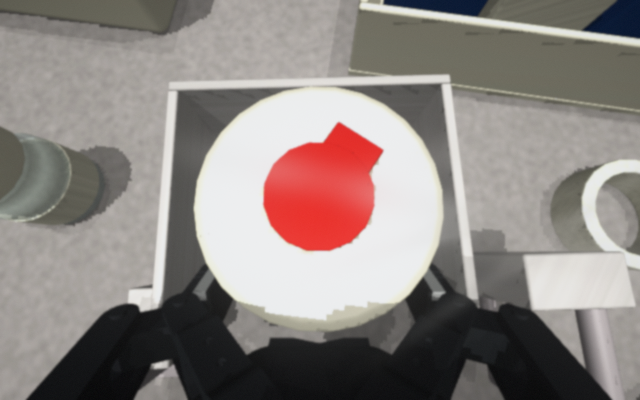

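```bash
python3 - <<'E'
from h import *
r=rot(Q[2],.5,-1)
g=ctrl.move_l(hw(.058,0,.045),r,v=.03,guard=8); print(g,wh(readout.current_tcp_pos()),readout.current_force())
p=imaging.capture('wrist'); save(p,'wrist4')
im=p['image'][:,:,::-1].copy()
for x in (.075,.08,.085):
    pts=np.array([proj(p,hw(x+.05*np.cos(t),.05*np.sin(t),.094)) for t in np.linspace(0,6.28,40)]); print(x,pts.min(0),pts.max(0))
for d in imaging.trace('tub',p)[:2]:
    ys,xs=np.nonzero(d['mask']); print(xs.min(),xs.max(),ys.min(),ys.max())
print(proj(p,hw(.135,0,.07)))
# retreat
ctrl.move_l(hw(-.08,0,.055),r,v=.2)
ctrl.move_l(hw(-.08,0,.2),r,v=.3)
for c in ['wrist','top','side']:
    p=imaging.capture(c); save(p,c+'5')
    for n in ['tub','bar_mid','bar_pivot']:
      for d in imaging.landmark_of(n,p)[:4]:
        w=tow(p,d['xyz']); print(c,n,round(d['conf'],2),wh(w).round(4),proj(p,w).round())
print(readout.current_time())
E
```

```text
True [ 0.04867785 -0.00029315  0.04235355] [-0.66242457 -0.03766652 -0.34619777]
0.075 [176.721597    74.94471519] [456.0593725  350.70748694]
0.08 [177.97426954  63.55217045] [454.75849417 334.27431051]
0.085 [179.20424918  52.34824015] [453.4811863  318.16707371]
192 443 85 332
[316.59046561  87.36925932]
wrist tub 0.8 [ 0.0768 -0.001   0.0025] [319. 139.]
wrist tub 0.57 [-0.1372  0.2615  0.0037] [ 97. 309.]
wrist bar_pivot 0.56 [-0.0016  0.093   0.0674] [230. 185.]
top tub 0.96 [-0.2502 -0.1749  0.0016] [403. 250.]
top tub 0.86 [0.0801 0.0026 0.0016] [315. 142.]
top tub 0.78 [-0.1349  0.259   0.0011] [234. 236.]
top bar_mid 0.84 [-0.107   0.0932  0.0647] [293. 212.]
top bar_mid 0.61 [-0.0089 -0.0921  0.0662] [357. 162.]
top bar_pivot 0.89 [-0.0021  0.0865  0.0675] [288. 171.]
side tub 0.86 [-0.1374  0.2628  0.0011] [263. 187.]
side tub 0.78 [-0.2827 -0.0253  0.0018] [285. 263.]
side tub 0.76 [-2.526e-01 -1.744e-01  2.000e-04] [333. 290.]
side tub 0.7 [0.0757 0.0024 0.0041] [372. 196.]
side bar_mid 0.95 [-0.1082  0.0966  0.0642] [304. 193.]
side bar_pivot 0.56 [0.0012 0.0893 0.0654] [334. 177.]
12.9417
```

View pics/wrist5.png

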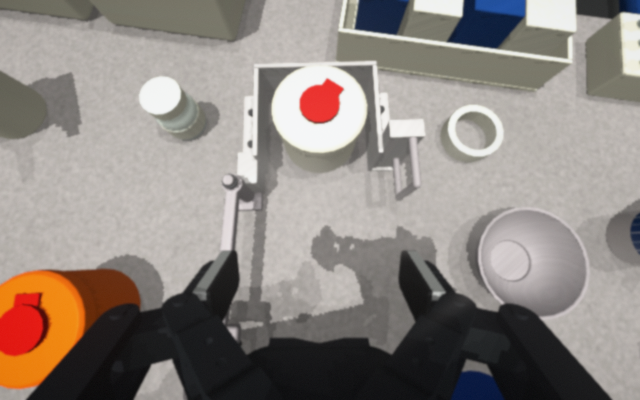

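```bash
python3 - <<'E'
from h import *
p=imaging.capture('wrist'); im=p['image'][:,:,::-1].copy()
for x,col in ((.075,(255,0,0)),(.085,(0,160,0))):
    pts=np.array([proj(p,hw(x+.05*np.cos(t),.05*np.sin(t),.094)) for t in np.linspace(0,6.28,60)])
    cv2.polylines(im,[(pts*8).round().astype(int).reshape(-1,1,2)],True,col,1,shift=3)
for h in [(.135,.065,.07),(.135,-.065,.07),(.03,.065,.07),(.03,-.065,.07)]:
    cv2.circle(im,tuple(int(v) for v in proj(p,hw(*h)).round()),1,(0,0,255),-1)
cv2.imwrite('pics/ov2.png',cv2.resize(im[40:220,200:440],None,fx=3,fy=3,interpolation=cv2.INTER_CUBIC))
# plan check for the bar
d0=.011+.006
for a in (1.62,1.2,.8,.4,0):
    px,py=-.11*np.sin(a),.09-.11*np.cos(a); n=(np.cos(a),-np.sin(a))
    j=ctrl.inverse_kinematics(hw(px-n[0]*d0,py-n[1]*d0,.06),rot(Q[2]-a,0,-1)); print(a,px,py,None if j is None else np.round(j,2))
E
```

```text
1.62 -0.10986687178175764 0.09541022041055876 [ 0.54 -0.19 -0.47  0.   -1.29 -0.43]
1.2 -0.1025242994563949 0.050140647007565896 [ 0.45 -0.18 -0.46  0.   -1.29  0.08]
0.8 -0.07890916999894751 0.013362261971811798 [ 0.35 -0.11 -0.4   0.   -1.28  0.58]
0.4 -0.04283601765395156 -0.011316709340317366 [ 0.28 -0.   -0.3   0.   -1.27  1.05]
0 -0.0 -0.020000000000000004 [ 0.25  0.11 -0.18  0.   -1.28  1.48]
```

View pics/ov2.png

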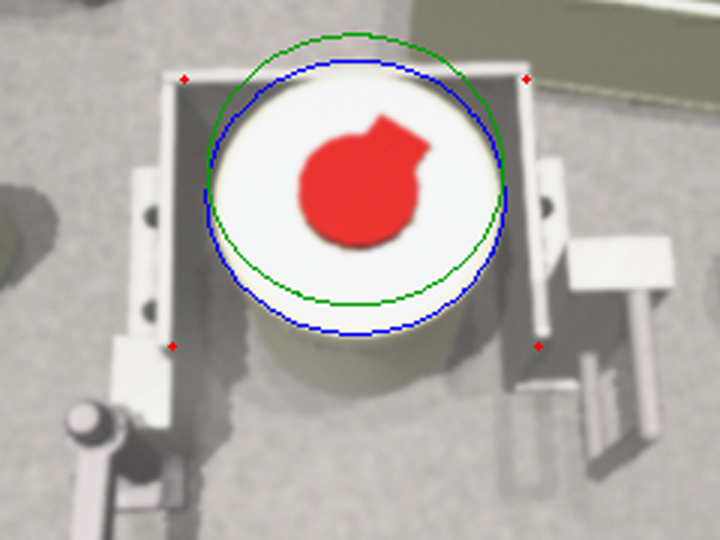

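View pics/top5.png

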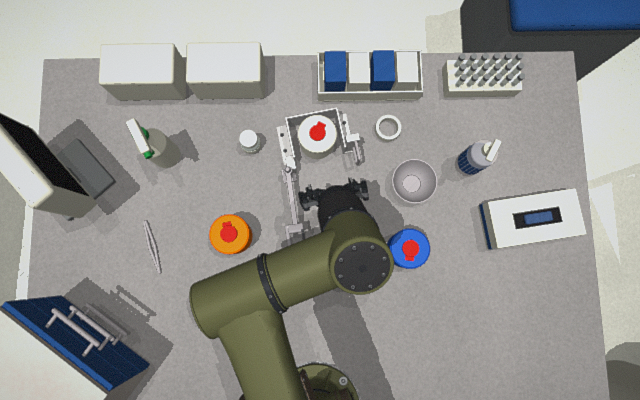

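```bash
python3 - <<'E'
from h import *
r=rot(Q[2],.5,-1)
eoat.close_gripper()
ctrl.move_l(hw(-.05,0,.055),r,v=.25,guard=15)
g=ctrl.move_l(hw(.04,0,.055),r,v=.05,guard=8); print(g,wh(readout.current_tcp_pos()),readout.current_force())
p=imaging.capture('wrist')
ctrl.move_l(hw(-.06,0,.06),r,v=.2)
ctrl.move_l(hw(-.1,0,.16),r,v=.3)
p=imaging.capture('wrist'); im=p['image'][:,:,::-1].copy()
for x,col in ((.075,(255,0,0)),(.085,(0,160,0))):
    pts=np.array([proj(p,hw(x+.05*np.cos(t),.05*np.sin(t),.094)) for t in np.linspace(0,6.28,60)])
    cv2.polylines(im,[(pts*8).round().astype(int).reshape(-1,1,2)],True,col,1,shift=3)
cv2.imwrite('pics/ov3.png',im)
for c in ['top','side']:
    p=imaging.capture(c); save(p,c+'6')
    for n in ['tub','bar_mid']:
      for d in imaging.landmark_of(n,p)[:4]:
        w=tow(p,d['xyz']); print(c,n,round(d['conf'],2),wh(w).round(4))
print(readout.current_time())
E
```

```text
True [ 0.02731041 -0.00042615  0.05372275] [-2.67148448 -0.20765725  1.65745177]
top tub 0.97 [ 0.0919 -0.0019  0.0011]
top tub 0.67 [-0.1335  0.2563 -0.0033]
top tub 0.63 [-0.2501 -0.179  -0.0006]
top bar_mid 0.61 [-0.105   0.092   0.0678]
top bar_mid 0.39 [ 0.1196  0.4073 -0.003 ]
side tub 0.87 [-0.1393  0.2629  0.0006]
side tub 0.82 [-0.2519 -0.1723  0.0005]
side tub 0.74 [-0.2802 -0.0255  0.0033]
side tub 0.63 [0.0892 0.0035 0.0014]
side bar_mid 0.87 [-0.1101  0.095   0.063 ]
17.3917
```

View pics/ov3.png

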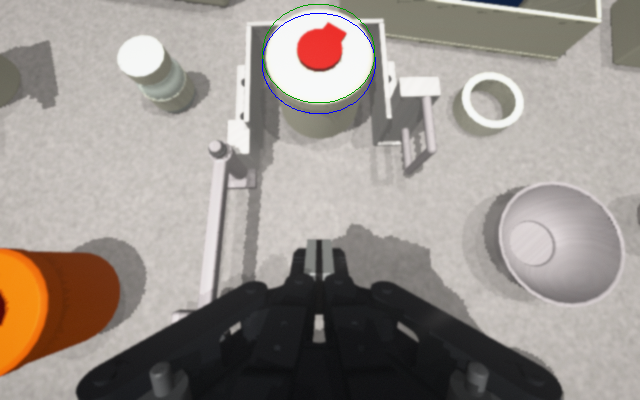

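```bash
cat >> h.py <<'E'
def barpose(a,d,z=.06,tilt=.3):
    px,py=-.11*np.sin(a),.09-.11*np.cos(a)
    return hw(px-d*np.cos(a),py+d*np.sin(a),z),rot(Q[2]-a,tilt,-1)
E
python3 - <<'E'
from h import *
for a in np.arange(1.65,-.05,-.15):
    j=ctrl.inverse_kinematics(*barpose(a,.0175))
    if j is None: print('no',a)
ctrl.move_pose(*barpose(1.65,.036,z=.17))
p,r=barpose(1.65,.036); g=ctrl.move_l(p,r,v=.2,guard=12); print(g)
for c in ['wrist','top']:
    save(imaging.capture(c),c+'7')
print(wh(readout.current_tcp_pos()),readout.current_time())
E
```

```text
False
[-0.1057532   0.13500705  0.06187975] 19.9417
```

View pics/wrist7.png

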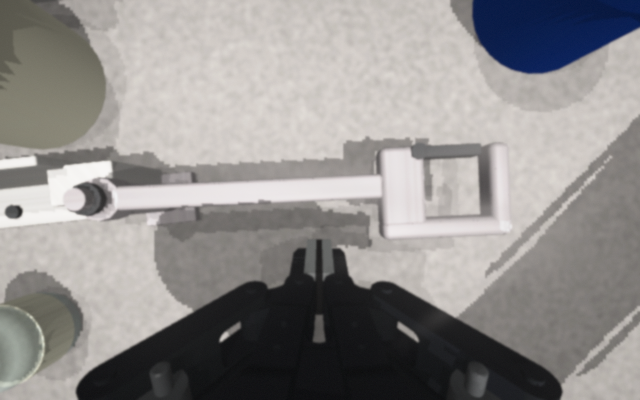

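View pics/top7.png

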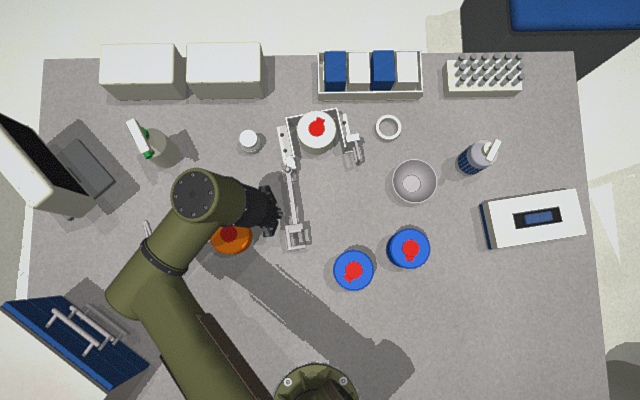

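```bash
python3 - <<'E'
from h import *
for a in list(np.arange(1.6,.29,-.2))+[.25]:
    p,r=barpose(a,.0175); g=ctrl.move_l(p,r,v=.12,guard=15)
    if g: print('guard',a,readout.current_force()); break
print(wh(readout.current_tcp_pos()),readout.current_force(),readout.current_time())
for c in ['wrist','top']:
    q=imaging.capture(c); save(q,c+'8')
E
```

```text
[-0.044509   -0.01200707  0.05985965] [-0.12096854 -0.3327554   0.22071238] 22.8083
```

View pics/wrist8.png

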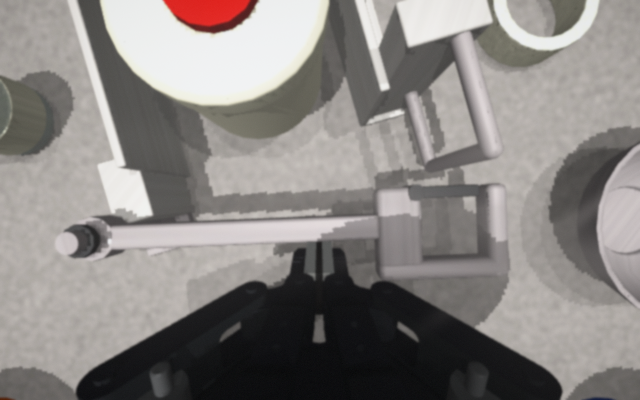

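```bash
python3 - <<'E'
from h import *
for a,G in [(.15,20),(.08,25),(.03,25),(0.0,25),(-.03,25),(-.06,25)]:
    p,r=barpose(a,.0175); g=ctrl.move_l(p,r,v=.04,guard=G)
    print(a,g,wh(readout.current_tcp_pos()).round(4),R.from_euler('z',-Q[2]).apply(readout.current_force()).round(1))
    if g: break
for c in ['wrist','top']:
    q=imaging.capture(c); save(q,c+'9')
print(readout.current_time())
E
```

```text
0.15 False [-0.0346 -0.0158  0.0593] [-4.6  2.6 -0.7]
0.08 False [-0.0273 -0.018   0.0591] [-4.1  2.5 -0.2]
0.03 False [-0.022  -0.0193  0.0589] [-4.9  2.1 -0.6]
0.0 False [-0.0171 -0.0201  0.0605] [ 1.2 -0.2  0.1]
-0.03 False [-0.0152 -0.0206  0.0596] [-5.9  1.3  2.3]
-0.06 False [-0.0144 -0.0214  0.0581] [-15.9   1.9   4.3]
24.8167
```

View pics/wrist9.png

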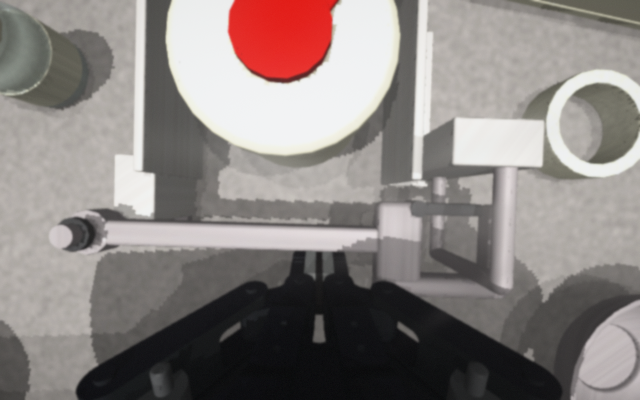

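```bash
python3 - <<'E'
from h import *
p,r=barpose(0,.07); ctrl.move_l(p,r,v=.15)
p,r=barpose(0,.10,z=.17); ctrl.move_l(p,r,v=.25)
for c in ['wrist','top','side']:
    q=imaging.capture(c); save(q,c+'10')
    for n in ['tub','bar_mid','spray','pump','jar']:
      for d in imaging.landmark_of(n,q)[:4]:
        w=tow(q,d['xyz']); print(c,n,round(d['conf'],2),wh(w).round(4))
    if c=='wrist':
        u=proj(q,hw(0,-.09,.065)).astype(int); print(u)
        im=q['image'][max(0,u[1]-60):u[1]+60,max(0,u[0]-80):u[0]+80,::-1]
        cv2.imwrite('pics/hook.png',cv2.resize(im,None,fx=4,fy=4,interpolation=cv2.INTER_CUBIC))
print(readout.current_force(),readout.current_time())
E
```

```text
wrist tub 0.76 [-0.1382  0.259   0.0047]
wrist tub 0.58 [ 0.087  -0.0027 -0.0004]
wrist bar_mid 0.62 [ 0.0022 -0.02    0.064 ]
wrist pump 0.43 [ 0.0057  0.002  -0.0002]
wrist jar 0.73 [0.1006 0.1733 0.0006]
[395 128]
top tub 0.93 [-0.135   0.2572  0.0006]
top tub 0.71 [-0.2486 -0.1743  0.0004]
top tub 0.65 [-0.2807 -0.0322  0.0007]
top tub 0.64 [ 0.0935 -0.0004  0.0001]
top bar_mid 0.9 [ 0.0093 -0.0212  0.0639]
top bar_mid 0.51 [ 0.0049 -0.0073  0.0011]
top spray 0.59 [ 0.1169  0.4084 -0.0008]
top spray 0.54 [-0.0006  0.086   0.0695]
top pump 0.97 [-0.0557 -0.3908  0.003 ]
top jar 0.83 [ 0.103   0.1759 -0.002 ]
top jar 0.66 [ 0.0079 -0.0173  0.0679]
top jar 0.6 [-0.0532 -0.3921  0.0026]
side tub 0.97 [-0.2524 -0.174   0.0016]
side tub 0.79 [-0.1406  0.2617 -0.0005]
side tub 0.71 [0.0869 0.0015 0.003 ]
side tub 0.57 [-0.2823 -0.0236  0.0022]
side bar_mid 0.18 [0.0006 0.0916 0.0621]
side spray 0.77 [ 0.1163  0.4097 -0.001 ]
side pump 0.86 [-0.0537 -0.3949 -0.0009]
side jar 0.53 [0.1005 0.1798 0.0024]
[ 0.41890519 -0.28147313 -0.18335066] 26.8667
```

View pics/hook.png

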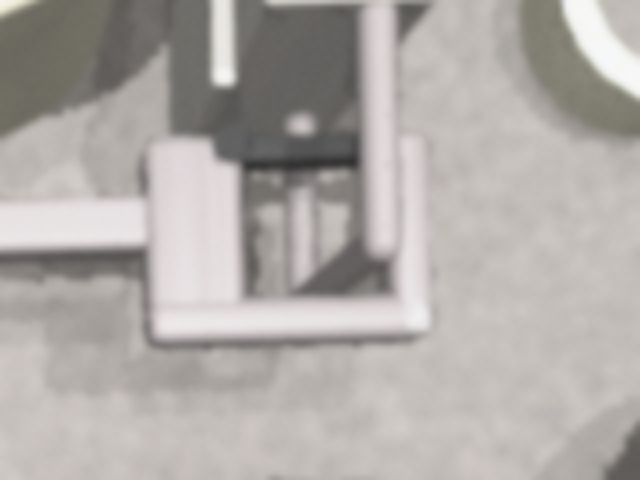

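View pics/wrist10.png

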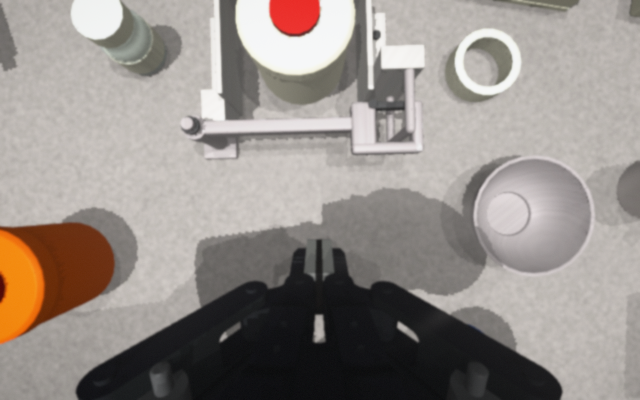

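View pics/side10.png

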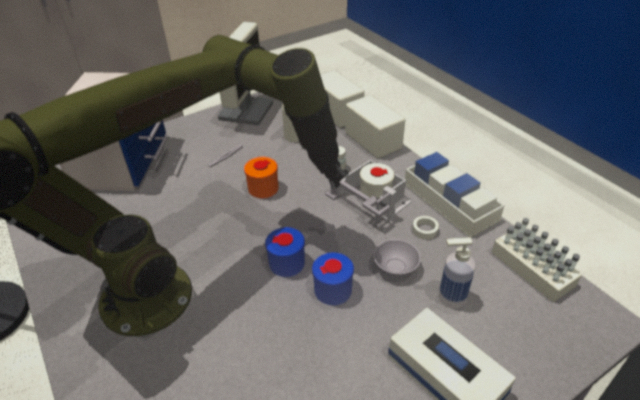

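The hook crop shows the dark gate straight across the hook's mouth, with the eye rod inside it. The bar lies square across the holder, the tub is at the back, and the arm is clear.

```bash
python3 -c "
from h import *
ctrl.hand_in(); print(readout.current_time())"
```

```text
the job is handed in; nothing more can be done
the job is handed in; nothing more can be done
```

The tub is secured in the holder with the bar latched, and I handed the job in at about 27 s; it reports no verdict.

- **Tub:** I cradled the white tub between the open fingers and pushed it in. That push stopped with the tub at about x = 75 mm, because the gripper probably caught on the holder. I finished with closed fingers until the tub met the back wall.
- **Bar:** I swung it across at its push point. Resistance rose to about 5 N, dropped to nearly zero as the eye passed the gate, then built to 16 N against the stop.

**Last checks:**
- The networks put the tub at holder x of 87 to 94 mm and y within 3 mm of centre. The 94 mm, from the top camera, is more than the 85 mm the wall allows, so I take it as camera error.
- By eye in the wrist picture, the bar is closed, the eye is inside the hook and the gate lies shut across the hook's mouth.
- The networks still placed the spray, pump and jar where they started, within a few millimetres.
- The arm was clear of everything, with tool force close to zero.

**Disagreements:** The top camera placed the bar's middle 9 mm too far in, against 2 mm from the wrist camera. There were also a few false detections.

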